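Stand four plug gauges in the bearing rings they check

ROBOT

A 6-joint arm with a two-finger parallel gripper is mounted at the origin on a cart in front of the work surface, level with it; the furniture and walls round the work are solid. World frame = base frame: x ahead of the robot, y to its left, z up, the work surface at z = 0. Lengths are in m, angles in rad, forces in N, time in s.
With the tool pointing down it reaches from about 0.35 to 0.775 m from the base axis. Payload 5.5 kg.
Tool frame: the origin (TCP) lies at the very end of the fingers, on their centre line; the grasp point (between the pads) lies 19 mm behind it; z points along the fingers, y is the line along which they close (so a half turn about z gives the same grasp; the last joint's range is limited). The gripper opens to 85 mm and grips with 20 to 120 N. Pads are 22 mm wide; open, the fingers measure 114 mm over their backs; the gripper's body (76 mm by 85 mm) begins 54 mm behind the grasp point. The pads swing forward as they close: fully open they stand 13 mm farther back than shut.
Start: joints at [-1.45, 0.313, 0.046, 1.304, 0, 1.431], TCP at [0.148, -0.556, 0.231] pointing down, gripper open.
Joint ranges: [-2.76, 2.76], [-0.86, 1.69], [-1.03, 1.26], [-2.2, 2.34], [-1.47, 1.5], [-3.14, 3.14]. Speed limits (rad/s): [2.57, 2.57, 3.14, 3.14, 3.14, 3.14].

INTERFACE

Orientations are given as a unit quaternion [w, x, y, z].
In Python, from workcell import env, cams, ticket, spotter gives the robot as it stands.
- The arm moves only by the tool jog_arm, never from a script. Its argument "increments" is a list that holds one entry, the list of rows, each a list of 7 numbers: the shift along the tool's x, y, z in units of 0.25 m (1.0 is 0.25 m), then the turn, a rotation vector about the tool's x, y, z in units of 180 degrees (1.0 is 180 degrees), then the closure in counts, from 0 (fully open) to 255 (shut). A call has 1 to 20 rows; each row shifts and turns the commanded pose from where the row before left it, along the tool's axes as they then stand; what a row does not reach is not made up. A row lasts 1/10 s, in which the tool goes at most 50 mm and 8.59 degrees, less where a joint would pass 70% of its speed; a pose out of reach is approached as far as the arm can. A call with a number of a shift or a turn outside -1 to 1 is refused whole. A call with a gripper value outside its range is refused whole. The fingers move at their own pace and stop on an object; "force" is the grip in N (left out, the last holds). Time passes only in rows, so rows that do not move let the fingers close. It gives the time, the measured TCP pose, the force, the opening and the grip force at its end, in the units of the state.
- env.get_state(): the state, without advancing time (a new reading comes with each control period).
- cams.read_camera(name): name is "side" or "top" or "wrist"; returns a dict with "pixels" (384x512x3 uint8, red, green, blue), "fx", "fy", "cx", "cy" (pixels), "xyz" and "attitude" of the camera in the world; the wrist camera has in their place "mount" (4x4, takes a point from camera to tool coordinates, whose origin is the TCP and whose axes are the flange's). Camera axes: x right, y down, z forward; pixel columns grow to the right and rows downward; lengths in m; the calibration is good to about 2 mm. A picture is of the moment at which its call begins: read the wrist's pose just before it. There is no depth.
- ticket.hand_in(): hands the job in; it is judged then, once.
Trained networks look in the newest picture that a camera, given by its name, has taken for a name from the list of things; names that differ only in an ending like _2 or _b are one class to them, and where a whole thing is asked for, a point or a joint stands for the part that bears it (a point fixed in the world has none). Each returns a list of dicts, best first, with "conf" (0 to 1); they miss things now and then, are a little off and sometimes report something else, mostly with a low value. They report only what shows in the picture. A call takes as long as a camera call. They do not tell look-alikes from the thing itself.
- spotter.find_in(target, camera): "uv" ([column, row] in pixels, amid what is visible of it).
- spotter.cut_out(target, camera): "region" (384x512 bool, what is visible of it) and "uv" ([column, row] in pixels, amid what is visible of it).
- spotter.landmark_of(target, camera): "uv" ([column, row] in pixels: a listed point, or the origin of a listed thing).
The state is a dict: "clock": time; "joint_pos": joint angles; "qvel": joint speeds; "tau": joint torques, N m; "tcp_pos": TCP position; "orientation": TCP orientation; "wrist_force": force on the tool from outside, world axes, zero at the start; "ft_torque": the same for the moment, N m; "finger_gap": finger opening in m; "grip_force": force on a finger pad.
Only numpy, scipy, OpenCV 4.12 (cv2) and the standard library are available. Lean on these libraries where they do the work, as an engineer would, in place of code of your own. Each camera call takes 0.05 s, during which the arm holds its last target. There are 200 camera calls.

TASK

The bearing rings and the plug gauges must come to the same temperature before the bores are checked: stand each of the four plug gauges in the ring whose bore it fits, lowered right through the bore until it stands upright on the mat. Do not drop the gauges, leave the rings lying where they are, and do not disturb the loupe that stands between them.

Things in the scene. Friction and masses are not known exactly. Their poses are not given: they have to be found in the camera images.
- plug_64_centre (a point): Largest of 4 plug gauges, 0.45 kg, loose, standing on its gauging disc on a grey-green mat (top at z = 2 mm). Bright steel disc 64 mm across, 26 mm thick, its lowest 10 mm tapering to 50 mm at the foot; grey grooved round handle 26 mm thick, 34 to 96 mm above the foot (grasp here, from any side), dark 3 mm screw on top. The point: on the axis, 48 mm above the foot; z up.
- plug_46_centre (a point): Second largest of 4 plug gauges, 0.28 kg, loose, standing on its gauging disc on a grey-green mat (top at z = 2 mm). Bright steel disc 46 mm across, 26 mm thick, its lowest 10 mm tapering to 34 mm at the foot; grey grooved round handle 24 mm thick, 34 to 90 mm above the foot (grasp here, from any side), dark 3 mm screw on top. The point: on the axis, 45 mm above the foot; z up.
- plug_37_centre (a point): Third largest of 4 plug gauges, 0.2 kg, loose, standing on its gauging disc on a grey-green mat (top at z = 2 mm). Bright steel disc 37 mm across, 26 mm thick, its lowest 10 mm tapering to 25 mm at the foot; grey grooved round handle 22 mm thick, 34 to 84 mm above the foot (grasp here, from any side), dark 3 mm screw on top. The point: on the axis, 42 mm above the foot; z up.
- plug_28_centre (a point): Smallest of 4 plug gauges, 0.12 kg, loose, standing on its gauging disc on a grey-green mat (top at z = 2 mm). Bright steel disc 28 mm across, 26 mm thick, its lowest 10 mm tapering to 18 mm at the foot; grey grooved round handle 20 mm thick, 34 to 78 mm above the foot (grasp here, from any side), dark 3 mm screw on top. The point: on the axis, 39 mm above the foot; z up.
- ring_68: The largest of four loose turned steel bearing rings, lying flat: outside diameter 86 mm, bore 67.6 mm right through, 36 mm high. Origin: centre of the underside, on the axis; z points up.
- ring_50: The second largest of four loose turned steel bearing rings, lying flat: outside diameter 66 mm, bore 49.8 mm right through, 22 mm high. Origin: centre of the underside, on the axis; z points up.
- ring_41: The third largest of four loose turned steel bearing rings, lying flat: outside diameter 56 mm, bore 41 mm right through, 27 mm high. Origin: centre of the underside, on the axis; z points up.
- ring_32: The smallest of four loose turned steel bearing rings, lying flat: outside diameter 45 mm, bore 32 mm right through, 19 mm high. Origin: centre of the underside, on the axis; z points up.
- loupe_centre (a point): A black loupe (eyeglass), 34 mm in diameter and 34 mm high, standing upright on the mat among the work; loose. The point lies at its centre, half-way up.
Mind the look-alikes: they are no part of the job. Leave any red look-alike of the part that bears plug_37_centre alone.

How it is judged:
By the outcome, as a careful person would: the job done as asked, in the order asked, and still so for the second after the job is handed in, with the robot touching nothing.
It also fails if it takes over 96 s, if anything falls off the work surface, if the arm or the gripper's body presses on something with over 40 N, if the wrist force passes 120 N, or if a joint passes its speed limit or range.

## Working session

There is one attempt and no reset: what is moved stays moved. The work goes in short steps, Python scripts to look and compute and a tool call to move; the robot and the scene stay as the last step left them, time stands still between calls to the robot, and variables do not carry over. Pictures are saved under pics/ and viewed, at most 14 in all, crops included, and the job is handed in when it is done.

Besides the shell and the picture viewer there is one more tool, called after "Emit:" as name(argument=value, ...), one argument or row to a line, values as JSON. jog_arm: Moves the arm, as the interface text tells. Shifts and turns lie within -1 to 1; 1 stands for 0.25 m of shift or 180 degrees of turn. Its arguments: {"type":"object","properties":{"increments":{"type":"array"},"force":{"type":"number"}},"required":["increments"]}

```bash
mkdir -p pics; ls; python3 - <<'E'
from workcell import env,cams,spotter
import cv2,numpy as np
s=env.get_state();print(s['clock'],s['tcp_pos'],s['orientation'],s['finger_gap'])
ims=[]
names=["plug_64_centre","plug_46_centre","plug_37_centre","plug_28_centre","ring_68","ring_50","ring_41","ring_32","loupe_centre"]
for c in("top","side"):
    r=cams.read_camera(c);cv2.imwrite(f'pics/{c}0.png',r['pixels'][:,:,::-1]);print(c,r['fx'],r['fy'],r['cx'],r['cy'],r['xyz'],r['attitude'])
    for n in names: print(n,[(np.round(d['uv'],1).tolist(),round(d['conf'],2)) for d in spotter.landmark_of(n,c)[:4]])
r=cams.read_camera('wrist');print(r['fx'],r['cx'],r['cy'],r['mount'])
print(env.get_state()['clock'])
E
```

```text
pics
0.0 [ 0.14820843 -0.55502257  0.23041053] [-9.27723554e-04  9.91508358e-01  1.30039668e-01  1.67862924e-05] 0.08534402917117517
top 477.8079327366226 477.8079327366226 252.38731857585395 188.16028312700823 [0.25037372 0.07199243 1.34320611] [ 0.07812534 -0.67783548  0.72611738 -0.08478817]
plug_64_centre [([302.3, 168.2], 0.93)]
plug_46_centre [([357.1, 157.7], 0.66)]
plug_37_centre [([156.7, 235.0], 0.67), ([128.4, 230.5], 0.63), ([145.9, 203.8], 0.6)]
plug_28_centre [([347.3, 206.0], 0.63), ([358.6, 159.4], 0.5)]
ring_68 [([242.0, 175.4], 0.87), ([296.0, 220.8], 0.75), ([228.5, 220.9], 0.63), ([181.4, 169.5], 0.5)]
ring_50 [([242.0, 175.4], 0.87), ([296.0, 220.8], 0.75), ([228.5, 220.9], 0.63), ([181.4, 169.5], 0.5)]
ring_41 [([242.0, 175.4], 0.87), ([296.0, 220.8], 0.75), ([228.5, 220.9], 0.63), ([181.4, 169.5], 0.5)]
ring_32 [([242.0, 175.4], 0.87), ([296.0, 220.8], 0.75), ([228.5, 220.9], 0.63), ([181.4, 169.5], 0.5)]
loupe_centre [([263.8, 218.8], 0.42)]
side 463.0251340525311 463.0251340525311 259.40492866953326 194.51398727522627 [0.25159713 0.90829617 0.69686508] [ 0.07
[... 291 characters left out ...]
, 0.63)]
ring_68 [([189.1, 258.1], 0.74), ([233.0, 216.7], 0.59), ([306.4, 196.5], 0.55)]
ring_50 [([189.1, 258.1], 0.74), ([233.0, 216.7], 0.59), ([306.4, 196.5], 0.55)]
ring_41 [([189.1, 258.1], 0.74), ([233.0, 216.7], 0.59), ([306.4, 196.5], 0.55)]
ring_32 [([189.1, 258.1], 0.74), ([233.0, 216.7], 0.59), ([306.4, 196.5], 0.55)]
loupe_centre [([293.0, 206.4], 0.72)]
300.5126632778628 252.24786678624605 191.47695001383585 [[ 9.79533063e-06 -9.47341980e-01 -3.20223630e-01  8.19566916e-02]
 [ 9.99999970e-01  8.77244195e-05 -2.28932808e-04  2.91795526e-04]
 [ 2.44969092e-04 -3.20223618e-01  9.47341952e-01 -1.43490463e-01]
 [ 0.00000000e+00  0.00000000e+00  0.00000000e+00  1.00000000e+00]]
1.05
```

```bash
python3 - <<'E'
import cv2
a=cv2.imread('pics/top0.png')[110:290,90:410];cv2.imwrite('pics/t1.png',cv2.resize(a,None,fx=2.5,fy=2.5,interpolation=cv2.INTER_CUBIC))
a=cv2.imread('pics/side0.png')[90:360,140:420];cv2.imwrite('pics/s1.png',cv2.resize(a,None,fx=2.2,fy=2.2,interpolation=cv2.INTER_CUBIC))
E
```

```text
(no output)
```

View pics/t1.png

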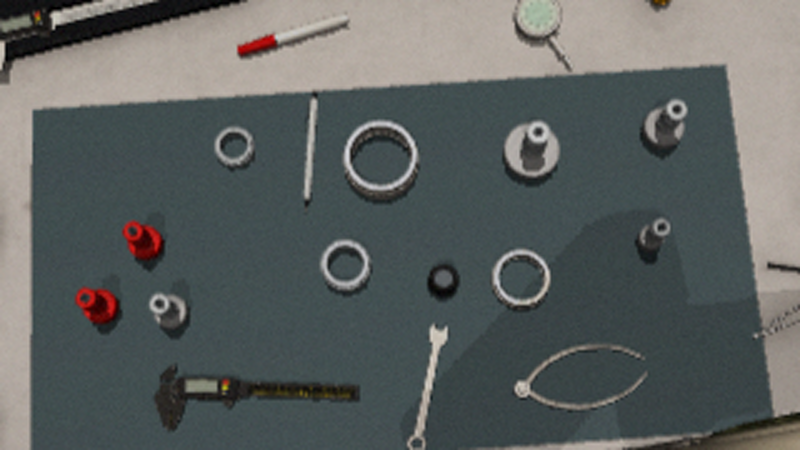

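View pics/s1.png

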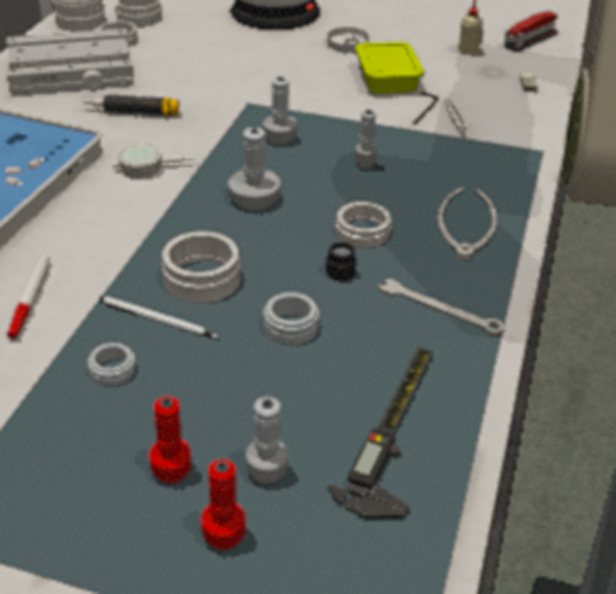

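```bash
cat > h.py <<'E'
from workcell import env,cams,ticket,spotter
import cv2,numpy as np
from scipy.spatial.transform import Rotation as R
def q(a): return R.from_quat([a[1],a[2],a[3],a[0]]).as_matrix()
PL={64:(96,13,[(25,0,32,10),(32,10,32,26)]),46:(90,12,[(17,0,23,10),(23,10,23,26)]),37:(84,11,[(12.5,0,18.5,10),(18.5,10,18.5,26)]),28:(78,10,[(9,0,14,10),(14,10,14,26)])}
RG={68:(43,36),50:(33,22),41:(28,27),32:(22.5,19)}
def parts(kind,k):
    if kind=='ring': r,h=RG[k]; return [(r,0,r,h)]
    if kind=='loupe': return [(17,0,17,34)]
    h,r,d=PL[k]; return d+[(8,26,8,34),(r,34,r,h),(4,h,4,h+3)]
def look(c):
    s=env.get_state(); r=cams.read_camera(c)
    if c=='wrist':
        T=np.eye(4);T[:3,:3]=q(s['orientation']);T[:3,3]=s['tcp_pos'];T=T@np.array(r['mount'])
    else: T=np.eye(4);T[:3,:3]=q(r['attitude']);T[:3,3]=r['xyz']
    return dict(T=T,K=np.array([[r['fx'],0,r['cx']],[0,r['fy'],r['cy']],[0,0,1]]),im=r['pixels'],s=s)
def proj(v,P):
    p=(np.asarray(P)-v['T'][:3,3])@v['T'][:3,:3]; return p[:,:2]/p[:,2:]*[v['K'][0,0],v['K'][1,1]]+v['K'][:2,2]
def ray(v,uv,z):
    d=v['T'][:3,:3]@np.linalg.inv(v['K'])@[uv[0],uv[1],1]; o=v['T'][:3,3]; return o+d*(z-o[2])/d[2]
A=np.linspace(0,2*np.pi,60)
def render(v,kind,k,xy,z0=.002,S=4):
    m=np.zeros((384*S,512*S),np.uint8)
    for r0,a,r1,b in parts(kind,k):
        P=[[xy[0]+r*1e-3*np.cos(t),xy[1]+r*1e-3*np.sin(t),z0+z*1e-3] for r,z in((r0,a),(r1,b)) for t in A]
        h=cv2.convexHull(((proj(v,P)+.5)*S-.5).astype(np.float32)); cv2.fillConvexPoly(m,np.round(h).astype(np.int32),1)
    return m
def cen(m,S=1):
    y,x=np.nonzero(m); return np.array([(x.mean()+.5)/S-.5,(y.mean()+.5)/S-.5])
def fit(v,kind,k,region,xy):
    m=region.astype(np.uint8)
    if kind=='ring':
        pts=np.argwhere(m)[:,::-1].astype(np.int32); cv2.fillConvexPoly(m,cv2.convexHull(pts),1)
    c=cen(m); xy=np.array(xy[:2],float)
    for _ in range(4):
        g=cen(render(v,kind,k,xy),4); z=.02
        xy=xy+(ray(v,c,z)-ray(v,g,z))[:2]
    M=cv2.resize(render(v,kind,k,xy),(512,384),interpolation=cv2.INTER_AREA)
    M=cv2.resize(render(v,kind,k,xy).astype(np.float32),(512,384),interpolation=cv2.INTER_AREA)>.5
    iou=(M&(m>0)).sum()/(M|(m>0)).sum()
    return xy,iou
def measure(v,c,items):
    """items: (kind,k,approx xy) -> fitted xy; takes nearest region"""
    cache={};out={}
    for kind,k,xy in items:
        n={'ring':'ring_%s'%k,'plug':'plug_%s_centre'%k,'loupe':'loupe_centre'}[kind]
        key=n if kind!='ring' else 'ring'
        if key not in cache: cache[key]=spotter.cut_out(n,c)
        g=cen(render(v,kind,k,xy),4)
        ds=sorted(cache[key],key=lambda d:np.hypot(*(cen(d['region'])-g)))
        if not ds: print(kind,k,'none');continue
        p,i=fit(v,kind,k,ds[0]['region'],xy); out[kind,k]=p
        print(c,kind,k,np.round(p*1e3,1),'iou %.2f conf %.2f'%(i,ds[0]['conf']))
    return out
E
python3 - <<'E'
from h import *
px={('plug',64):(302.3,168.2),('plug',46):(357.1,157.7),('plug',37):(156.7,235),('plug',28):(349,206),('ring',68):(242,175.4),('ring',50):(298,220.8),('ring',41):(228.5,217),('ring',32):(183.5,169),('loupe',0):(267,222)}
v=look('top')
it=[(*k,ray(v,u,.03)[:2]) for k,u in px.items()]
o=measure(v,'top',it)
w=look('side')
measure(w,'side',[(*k,o.get(k[:2],xy)) for *k,xy in [(a,b,c) for a,b,c in it] for k in [tuple(k)]])
d=spotter.cut_out('plug_37_centre','top')
for e in d: print(e['uv'],ray(v,e['uv'],.04))
print(env.get_state()['clock'])
E
```

```text
top plug 64 [602.8 -97.8] iou 0.95 conf 0.58
top plug 46 [ 620.7 -250.8] iou 0.92 conf 0.53
top plug 37 [446.1 319. ] iou 0.95 conf 0.63
top plug 28 [ 493.2 -222.5] iou 0.92 conf 0.52
top ring 68 [604.   75.5] iou 0.95 conf 0.85
top ring 50 [606.2  75.6] iou 0.59 conf 0.85
top ring 41 [605.5  75.6] iou 0.44 conf 0.85
top ring 32 [633.3 243.4] iou 0.92 conf 0.57
loupe 0 none
side plug 64 [603.7 -97.6] iou 0.97 conf 0.59
side plug 46 [ 622.4 -251.2] iou 0.92 conf 0.78
side plug 37 [446.3 323.3] iou 0.86 conf 0.59
side plug 28 [ 494.6 -222.9] iou 0.94 conf 0.78
side ring 68 [485.1 127. ] iou 0.39 conf 0.61
side ring 50 [487.3 119.3] iou 0.75 conf 0.61
side ring 41 [486.3 122.5] iou 0.91 conf 0.61
side ring 32 [634.7 243.8] iou 0.88 conf 0.88
side loupe 0 [462.7  17.2] iou 0.85 conf 0.53
[130.2, 233.4] [0.45206351 0.39169613 0.04      ]
[156.7, 233.6] [0.4465283  0.31929588 0.04      ]
[145.7, 207.0] [0.52285959 0.34802736 0.04      ]
1.8
```

Emit:
jog_arm(
  increments=[
    [[0, 0, -0.03, 0, 0, -0.0463, 100], [0, 0, -0.03, 0, 0, -0.0463, 100], [0, 0, -0.03, 0, 0, -0.0463, 100], [0, 0, -0.03, 0, 0, -0.0463, 100], [0, 0, -0.03, 0, 0, -0.0463, 100], [0, 0, -0.03, 0, 0, -0.0463, 100], [0, 0, -0.03, 0, 0, -0.0463, 100], [0, 0, -0.03, 0, 0, -0.0463, 100], [0, 0, -0.03, 0, 0, -0.0463, 100]],
  ],
  force=40,
)

```text
clock: 2.7
tcp_pos: [0.1483, -0.5556, 0.2991]
orientation: [0.0, 0.705, 0.709, -0.0]
wrist_force: [-0.3, 0.2, -1.3]
finger_gap: 0.0518
grip_force: 0.0
```

Emit:
jog_arm(
  increments=[
    [[0.16, 0.09, 0, 0, 0, 0, 100], [0.16, 0.09, 0, 0, 0, 0, 100], [0.16, 0.09, 0, 0, 0, 0, 100], [0.16, 0.09, 0, 0, 0, 0, 100], [0.16, 0.09, 0, 0, 0, 0, 100], [0.16, 0.09, 0, 0, 0, 0, 100], [0.16, 0.09, 0, 0, 0, 0, 100], [0.16, 0.09, 0, 0, 0, 0, 100], [0.16, 0.09, 0, 0, 0, 0, 100], [0.16, 0.09, 0, 0, 0, 0, 100], [0.16, 0.09, 0, 0, 0, 0, 100], [0.16, 0.09, 0, 0, 0, 0, 100], [0.16, 0.09, 0, 0, 0, 0, 100], [0.16, 0.09, 0, 0, 0, 0, 100], [0.16, 0.09, 0, 0, 0, 0, 100], [0.16, 0.09, 0, 0, 0, 0, 100], [0.16, 0.09, 0, 0, 0, 0, 100], [0, 0, 0, 0, 0, 0, 100], [0, 0, 0, 0, 0, 0, 100]],
  ],
)

```text
clock: 4.6
tcp_pos: [0.5314, 0.125, 0.2981]
orientation: [-0.0, 0.707, 0.708, -0.001]
wrist_force: [0.7, 0.5, 0.6]
finger_gap: 0.0518
grip_force: 0.0
```

```bash
python3 - <<'E'
from h import *
v=look('wrist');s=v['s'];print(s['clock'],s['tcp_pos'],s['orientation'],s['joint_pos'],s['finger_gap'])
cv2.imwrite('pics/w1.png',v['im'][:,:,::-1])
measure(v,'wrist',[('ring',68,(.604,.0755)),('ring',50,(.47,-.07)),('ring',41,(.486,.122)),('ring',32,(.633,.243)),('loupe',0,(.463,.017)),('plug',64,(.603,-.098)),('plug',46,(.621,-.251)),('plug',28,(.494,-.222)),('plug',37,(.446,.32))])
E
```

```text
4.6 [0.53135451 0.12504586 0.29813845] [-2.51985213e-04  7.06575456e-01  7.07637404e-01 -6.05410225e-04] [ 8.42644763e-02  2.48047917e-01  1.20375510e-01  1.44437393e+00
 -3.96930497e-04  1.65355923e+00] 0.05179340833512769
wrist ring 68 [606.5  75.6] iou 0.96 conf 0.85
wrist ring 50 [468.  -73.1] iou 0.69 conf 0.57
wrist ring 41 [487.5 122.6] iou 0.97 conf 0.58
wrist ring 32 [635.3 242.6] iou 0.98 conf 0.81
wrist loupe 0 [463.3  14.6] iou 0.89 conf 0.69
wrist plug 64 [ 599.7 -101.7] iou 0.63 conf 0.71
plug 46 none
wrist plug 28 [ 497.7 -193.4] iou 0.28 conf 0.45
wrist plug 37 [447.6 319.4] iou 0.97 conf 0.68
```

View pics/w1.png

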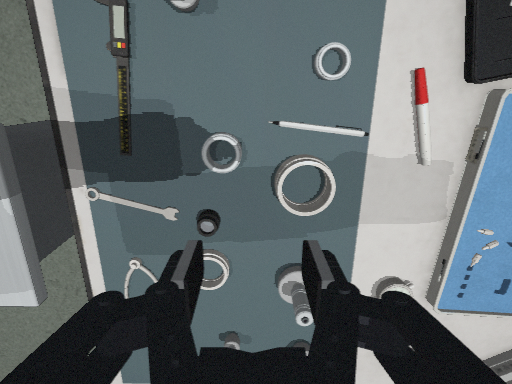

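Emit:
jog_arm(
  increments=[
    [[0.13, -0.056, 0.1, 0, 0, 0, 100], [0.13, -0.056, 0.1, 0, 0, 0, 100], [0.13, -0.056, 0.1, 0, 0, 0, 100], [0.13, -0.056, 0.1, 0, 0, 0, 100], [0.13, -0.056, 0.1, 0, 0, 0, 100], [0.13, -0.056, 0.1, 0, 0, 0, 100], [0, 0, 0, 0, 0, 0, 100], [0, 0, 0, 0, 0, 0, 100]],
  ],
)

```text
clock: 5.75
tcp_pos: [0.4469, 0.319, 0.1485]
orientation: [0.0, 0.707, 0.707, -0.001]
wrist_force: [0.2, -0.8, -0.7]
finger_gap: 0.0516
grip_force: 0.0
```

```bash
python3 - <<'E'
from h import *
v=look('wrist');s=v['s'];print(s['clock'],s['tcp_pos'],s['orientation'])
measure(v,'wrist',[('plug',37,(.446,.32)),('ring',41,(.486,.122))])
E
```

```text
5.75 [0.44692438 0.31897745 0.14846855] [ 2.95461854e-05  7.07038270e-01  7.07174994e-01 -6.41183637e-04]
wrist plug 37 [447.3 319.2] iou 0.97 conf 0.91
wrist ring 41 [486.4 133.4] iou 0.64 conf 0.58
```

Emit:
jog_arm(
  increments=[
    [[0, 0, 0.085, 0, 0, 0, 100], [0, 0, 0.085, 0, 0, 0, 100], [0, 0, 0.085, 0, 0, 0, 100], [0, 0, 0.085, 0, 0, 0, 100], [0, 0, 0.085, 0, 0, 0, 100], [0, 0, 0, 0, 0, 0, 130], [0, 0, 0, 0, 0, 0, 150], [0, 0, 0, 0, 0, 0, 170], [0, 0, 0, 0, 0, 0, 190], [0, 0, 0, 0, 0, 0, 255], [0, 0, 0, 0, 0, 0, 255], [0, 0, 0, 0, 0, 0, 255]],
  ],
)

```text
clock: 7.1
tcp_pos: [0.4486, 0.3195, 0.0441]
orientation: [0.001, 0.707, 0.707, 0.001]
wrist_force: [-0.9, -1.2, 7.1]
finger_gap: 0.021
grip_force: 38.9
```

Emit:
jog_arm(
  increments=[
    [[0, 0, -0.08, 0, 0, 0, 255], [0, 0, -0.1, 0, 0, 0, 255], [0, 0, -0.06, 0, 0, 0, 255], [-0.131, 0.026, 0, 0, 0, 0, 255], [-0.131, 0.026, 0, 0, 0, 0, 255], [-0.131, 0.026, 0, 0, 0, 0, 255], [-0.131, 0.026, 0, 0, 0, 0, 255], [-0.131, 0.026, 0, 0, 0, 0, 255], [-0.131, 0.026, 0, 0, 0, 0, 255], [0, 0, 0, 0, 0, 0, 255], [0, 0, 0, 0, 0, 0, 255], [0, 0, 0, 0, 0, 0, 255]],
  ],
)

```text
clock: 8.3
tcp_pos: [0.4862, 0.1232, 0.1026]
orientation: [-0.0, 0.707, 0.707, 0.0]
wrist_force: [0.1, 0.8, -2.5]
finger_gap: 0.0207
grip_force: 39.5
```

```bash
cat >> h.py <<'E'
def held(k,zg,name):
    """in-hand check: plug axis offset from TCP (world mm) assuming foot zg below tcp"""
    v=look('wrist');s=v['s'];t=s['tcp_pos'];print(s['clock'],np.round(t,4),np.round(s['orientation'],4))
    d=max(spotter.cut_out('plug_%d_centre'%k,'wrist'),key=lambda d:np.hypot(*(cen(d['region'])-[252,250]))<60 and d['conf'])
    m=d['region']; xy=np.array(t[:2]); c=cen(m); z0=t[2]-zg
    for _ in range(4):
        g=cen(render(v,'plug',k,xy,z0),4); z=z0+.04
        xy=xy+(ray(v,c,z)-ray(v,g,z))[:2]
    print('held axis',np.round(xy*1e3,1),'offset',np.round((xy-t[:2])*1e3,1),'conf',d['conf'])
    out=v['im'][:,:,::-1].copy()
    cs,_=cv2.findContours(render(v,'plug',k,xy,z0,1),0,1);cv2.drawContours(out,cs,-1,(0,255,0),1)
    cv2.imwrite('pics/'+name,cv2.resize(out[120:384,120:392],None,fx=2,fy=2)); return v
E
python3 - <<'E'
from h import *
v=held(37,.042,'h37.png')
measure(v,'wrist',[('ring',41,(.487,.1226))])
E
```

```text
8.3 [0.4862 0.1232 0.1026] [-1.000e-04  7.072e-01  7.070e-01  1.000e-04]Traceback (most recent call last):
  File "<stdin>", line 2, in <module>
  File "h.py", line 58, in held
    d=max(spotter.cut_out('plug_%d_centre'%k,'wrist'),key=lambda d:np.hypot(*(cen(d['region'])-[252,250]))<60 and d['conf'])
ValueError: max() iterable argument is empty
```

```bash
cat >> h.py <<'E'
def overlay(k,zg,name,ring=None,rxy=None):
    v=look('wrist');s=v['s'];t=s['tcp_pos'];print(s['clock'],np.round(t,4),np.round(s['orientation'],4))
    out=cv2.resize(v['im'][:,:,::-1],None,fx=3,fy=3,interpolation=cv2.INTER_CUBIC)
    ms=[(render(v,'plug',k,t[:2],t[2]-zg,3),(0,255,0))]
    if ring: ms.append((render(v,'ring',ring,rxy,.002,3),(0,0,255)))
    for m,col in ms:
        cs,_=cv2.findContours(m,0,cv2.CHAIN_APPROX_NONE);cv2.drawContours(out,cs,-1,col,1)
    cv2.imwrite('pics/'+name,out[330:330+600,400:400+700]); return v
E
python3 - <<'E'
from h import *
overlay(37,.042,'h37.png',41,(.4875,.1226))
E
```

```text
8.4 [0.486  0.1236 0.1025] [-1.000e-04  7.069e-01  7.074e-01 -0.000e+00]
```

View pics/h37.png

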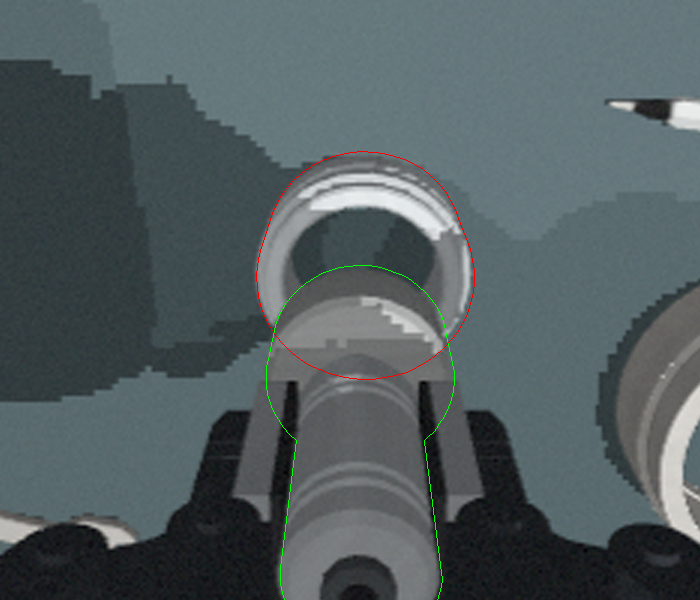

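Emit:
jog_arm(
  increments=[
    [[-0.004, 0.006, 0, 0, 0, 0, 255], [0, 0, 0.04, 0, 0, 0, 255], [0, 0, 0.04, 0, 0, 0, 255], [0, 0, 0.04, 0, 0, 0, 255], [0, 0, 0.04, 0, 0, 0, 255], [0, 0, 0.03, 0, 0, 0, 255], [0, 0, 0.02, 0, 0, 0, 255], [0, 0, 0.016, 0, 0, 0, 255], [0, 0, 0, 0, 0, 0, 255], [0, 0, 0, 0, 0, 0, 255]],
  ],
)

```text
clock: 9.45
tcp_pos: [0.4881, 0.1216, 0.0462]
orientation: [0.0, 0.707, 0.707, 0.0]
wrist_force: [0.8, -0.9, -2.7]
finger_gap: 0.0208
grip_force: 39.5
```

Emit:
jog_arm(
  increments=[
    [[0, 0, 0.006, 0, 0, 0, 255], [0, 0, 0, 0, 0, 0, 255], [0, 0, 0.004, 0, 0, 0, 255], [0, 0, 0, 0, 0, 0, 255]],
  ],
)

```text
clock: 9.85
tcp_pos: [0.4882, 0.1216, 0.0441]
orientation: [0.0, 0.707, 0.707, 0.0]
wrist_force: [-0.6, -0.4, 2.3]
finger_gap: 0.0209
grip_force: 40.0
```

Emit:
jog_arm(
  increments=[
    [[0, 0, 0, 0, 0, 0, 180], [0, 0, 0, 0, 0, 0, 130], [0, 0, 0, 0, 0, 0, 100], [0, 0, 0, 0, 0, 0, 100], [0, 0, -0.08, 0, 0, 0, 100], [0, 0, -0.16, 0, 0, 0, 100], [0, 0, -0.16, 0, 0, 0, 100], [0, 0, -0.08, 0, 0, 0, 100], [-0.146, 0.077, 0, 0, 0, 0, 90], [-0.146, 0.077, 0, 0, 0, 0, 90], [-0.146, 0.077, 0, 0, 0, 0, 90], [-0.146, 0.077, 0, 0, 0, 0, 90], [-0.146, 0.077, 0, 0, 0, 0, 90], [-0.146, 0.077, 0, 0, 0, 0, 90], [0, 0, 0, 0, 0, 0, 90], [0, 0, 0, 0, 0, 0, 90], [0, 0, 0, 0, 0, 0, 90]],
  ],
)

```text
clock: 11.55
tcp_pos: [0.6024, -0.0967, 0.1632]
orientation: [-0.001, 0.707, 0.707, -0.0]
wrist_force: [-0.5, 1.0, -0.1]
finger_gap: 0.0552
grip_force: 0.0
```

```bash
python3 - <<'E'
from h import *
v=look('wrist');s=v['s'];print(s['clock'],s['tcp_pos'],s['orientation'])
cv2.imwrite('pics/w2.png',v['im'][:,:,::-1])
measure(v,'wrist',[('plug',64,(.603,-.098)),('ring',68,(.6065,.0756)),('ring',50,(.468,-.073))])
v=look('top');cv2.imwrite('pics/t2.png',cv2.resize(v['im'][150:270,120:380,::-1],None,fx=3,fy=3))
E
```

```text
11.55 [ 0.60244139 -0.0966852   0.16322655] [-6.19626208e-04  7.07240749e-01  7.06972481e-01 -2.22621847e-04]
wrist plug 64 [604.9 -98.1] iou 0.99 conf 0.59
wrist ring 68 [606.7  74.8] iou 0.98 conf 0.58
wrist ring 50 [459.9 -73.6] iou 0.94 conf 0.58
```

View pics/t2.png

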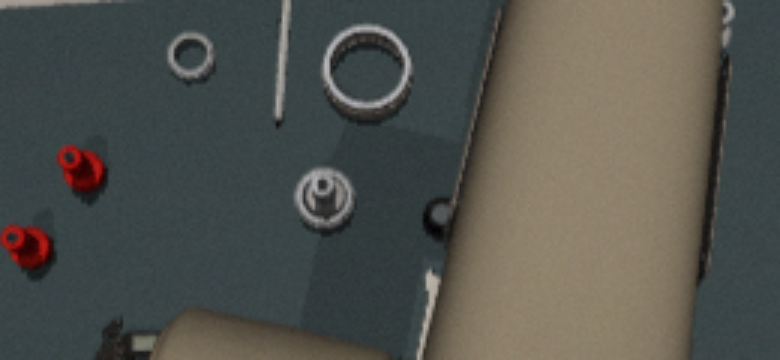

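View pics/w2.png

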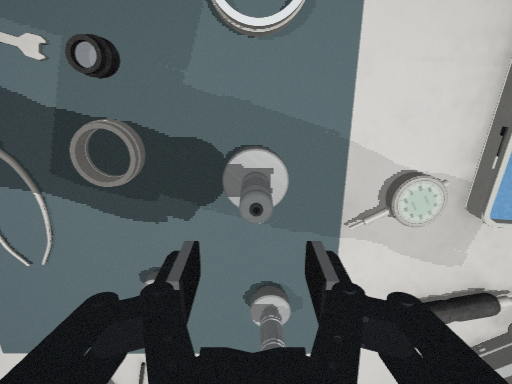

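Emit:
jog_arm(
  increments=[
    [[-0.006, 0.01, 0.05, 0, 0, 0, 90], [0, 0, 0.1, 0, 0, 0, 90], [0, 0, 0.1, 0, 0, 0, 90], [0, 0, 0.1, 0, 0, 0, 90], [0, 0, 0.07, 0, 0, 0, 90], [0, 0, 0.03, 0, 0, 0, 100], [0, 0, 0, 0, 0, 0, 120], [0, 0, 0, 0, 0, 0, 140], [0, 0, 0, 0, 0, 0, 160], [0, 0, 0, 0, 0, 0, 180], [0, 0, 0, 0, 0, 0, 255], [0, 0, 0, 0, 0, 0, 255], [0, 0, 0, 0, 0, 0, 255]],
  ],
  force=60,
)

```text
clock: 13.05
tcp_pos: [0.6063, -0.0993, 0.0523]
orientation: [0.001, 0.707, 0.707, 0.0]
wrist_force: [-1.7, 1.1, 5.0]
finger_gap: 0.0247
grip_force: 58.5
```

Emit:
jog_arm(
  increments=[
    [[0, 0, -0.06, 0, 0, 0, 255], [0, 0, -0.1, 0, 0, 0, 255], [0, 0, -0.08, 0, 0, 0, 255], [0, 0, -0.04, 0, 0, 0, 255], [0.1, 0, 0, 0, 0, 0, 255], [0.14, 0, 0, 0, 0, 0, 255], [0.16, 0, 0, 0, 0, 0, 255], [0.16, 0, 0, 0, 0, 0, 255], [0.1, 0, 0, 0, 0, 0, 255], [0.038, 0, 0, 0, 0, 0, 255], [0, 0, 0, 0, 0, 0, 255], [0, 0, 0, 0, 0, 0, 255], [0, 0, 0, 0, 0, 0, 255]],
  ],
)

```text
clock: 14.35
tcp_pos: [0.6058, 0.0741, 0.1207]
orientation: [0.0, 0.708, 0.706, -0.0]
wrist_force: [-0.4, 0.7, -3.2]
finger_gap: 0.0245
grip_force: 59.3
```

```bash
python3 - <<'E'
from h import *
overlay(64,.0503,'h64.png',68,(.6066,.0752))
E
```

```text
14.35 [0.6058 0.0741 0.1207] [ 0.000e+00  7.080e-01  7.062e-01 -3.000e-04]
```

View pics/h64.png

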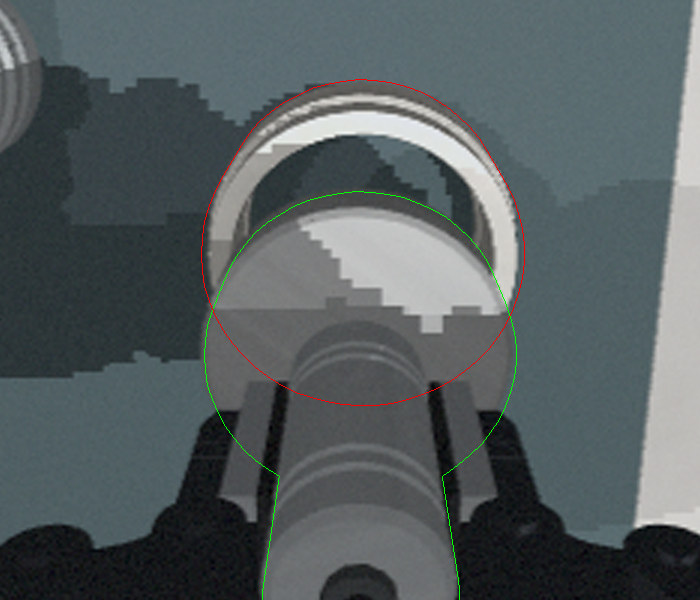

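Emit:
jog_arm(
  increments=[
    [[0.006, 0.004, 0, 0, 0, 0, 255], [0, 0, 0.04, 0, 0, 0, 255], [0, 0, 0.04, 0, 0, 0, 255], [0, 0, 0.03, 0, 0, 0, 255], [0, 0, 0.03, 0, 0, 0, 255], [0, 0, 0.03, 0, 0, 0, 255], [0, 0, 0, 0, 0, 0, 255], [0, 0, 0, 0, 0, 0, 255]],
  ],
)

```text
clock: 15.2
tcp_pos: [0.6066, 0.0769, 0.0782]
orientation: [-0.0, 0.707, 0.707, -0.0]
wrist_force: [-0.3, -1.6, -4.2]
finger_gap: 0.0249
grip_force: 59.4
```

Emit:
jog_arm(
  increments=[
    [[-0.003, 0, 0.02, 0, 0, 0, 255], [0, 0, 0.02, 0, 0, 0, 255], [0, 0, 0.02, 0, 0, 0, 255], [0, 0, 0, 0, 0, 0, 255]],
  ],
)

```text
clock: 15.6
tcp_pos: [0.6065, 0.0761, 0.0626]
orientation: [-0.0, 0.707, 0.707, -0.0]
wrist_force: [0.5, -1.6, -4.2]
finger_gap: 0.0246
grip_force: 59.3
```

Emit:
jog_arm(
  increments=[
    [[0, 0, 0.02, 0, 0, 0, 255], [0, 0, 0.01, 0, 0, 0, 255], [0, 0, 0.005, 0, 0, 0, 255], [0, 0, 0.005, 0, 0, 0, 255], [0, 0, 0, 0, 0, 0, 255]],
  ],
)

```text
clock: 16.1
tcp_pos: [0.607, 0.0761, 0.0535]
orientation: [0.0, 0.707, 0.707, -0.0]
wrist_force: [1.6, -2.4, -3.2]
finger_gap: 0.0246
grip_force: 59.3
```

Emit:
jog_arm(
  increments=[
    [[0, 0, 0.004, 0, 0, 0, 255], [0, 0, 0, 0, 0, 0, 255], [0, 0, 0.003, 0, 0, 0, 255], [0, 0, 0, 0, 0, 0, 255]],
  ],
)

```text
clock: 16.5
tcp_pos: [0.607, 0.0761, 0.0524]
orientation: [0.0, 0.707, 0.707, 0.0]
wrist_force: [-2.0, -4.3, 2.7]
finger_gap: 0.025
grip_force: 59.9
```

Emit:
jog_arm(
  increments=[
    [[0, 0, 0, 0, 0, 0, 170], [0, 0, 0, 0, 0, 0, 120], [0, 0, 0, 0, 0, 0, 100], [0, 0, 0, 0, 0, 0, 100], [0, 0, -0.07, 0, 0, 0, 100], [0, 0, -0.15, 0, 0, 0, 100], [0, 0, -0.15, 0, 0, 0, 100], [0, 0, -0.08, 0, 0, 0, 100], [-0.163, 0.007, 0, 0, 0, 0, 100], [-0.163, 0.007, 0, 0, 0, 0, 100], [-0.163, 0.007, 0, 0, 0, 0, 100], [-0.163, 0.007, 0, 0, 0, 0, 100], [-0.163, 0.007, 0, 0, 0, 0, 100], [-0.163, 0.007, 0, 0, 0, 0, 100], [-0.163, 0.007, 0, 0, 0, 0, 100], [-0.163, 0.007, 0, 0, 0, 0, 100], [0, 0, 0, 0, 0, 0, 100], [0, 0, 0, 0, 0, 0, 100], [0, 0, 0, 0, 0, 0, 100]],
  ],
  force=40,
)

```text
clock: 18.4
tcp_pos: [0.6204, -0.2487, 0.1641]
orientation: [-0.0, 0.707, 0.707, 0.0]
wrist_force: [-0.2, 0.5, -0.1]
finger_gap: 0.0524
grip_force: 0.0
```

```bash
python3 - <<'E'
from h import *
v=look('wrist');s=v['s'];print(s['clock'],s['tcp_pos'],s['orientation'])
cv2.imwrite('pics/w3.png',v['im'][:,:,::-1])
measure(v,'wrist',[('plug',46,(.621,-.251)),('ring',50,(.462,-.073)),('plug',28,(.494,-.2225))])
E
```

```text
18.4 [ 0.62037911 -0.24873217  0.16408966] [-4.60594128e-04  7.07186277e-01  7.07027119e-01  1.02079171e-04]
wrist plug 46 [ 621.8 -252.4] iou 0.98 conf 0.86
wrist ring 50 [459.5 -73.7] iou 0.96 conf 0.86
wrist plug 28 [ 494.2 -223.3] iou 0.96 conf 0.59
```

Emit:
jog_arm(
  increments=[
    [[-0.015, 0.006, 0.05, 0, 0, 0, 100], [0, 0, 0.1, 0, 0, 0, 100], [0, 0, 0.1, 0, 0, 0, 100], [0, 0, 0.1, 0, 0, 0, 100], [0, 0, 0.08, 0, 0, 0, 100], [0, 0, 0.03, 0, 0, 0, 100], [0, 0, 0, 0, 0, 0, 125], [0, 0, 0, 0, 0, 0, 145], [0, 0, 0, 0, 0, 0, 165], [0, 0, 0, 0, 0, 0, 185], [0, 0, 0, 0, 0, 0, 255], [0, 0, 0, 0, 0, 0, 255], [0, 0, 0, 0, 0, 0, 255]],
  ],
  force=50,
)

```text
clock: 19.9
tcp_pos: [0.6226, -0.2541, 0.0509]
orientation: [0.001, 0.707, 0.707, 0.0]
wrist_force: [-2.3, -0.1, 5.6]
finger_gap: 0.0231
grip_force: 49.0
```

Emit:
jog_arm(
  increments=[
    [[0, 0, -0.06, 0, 0, 0, 255], [0, 0, -0.1, 0, 0, 0, 255], [0, 0, -0.08, 0, 0, 0, 255], [0, 0, -0.04, 0, 0, 0, 255], [0.08, -0.07, 0, 0, 0, 0, 255], [0.12, -0.11, 0, 0, 0, 0, 255], [0.14, -0.13, 0, 0, 0, 0, 255], [0.14, -0.13, 0, 0, 0, 0, 255], [0.12, -0.11, 0, 0, 0, 0, 255], [0.08, -0.07, 0, 0, 0, 0, 255], [0.037, -0.032, 0, 0, 0, 0, 255], [0, 0, 0, 0, 0, 0, 255], [0, 0, 0, 0, 0, 0, 255], [0, 0, 0, 0, 0, 0, 255]],
  ],
)

```text
clock: 21.3
tcp_pos: [0.4607, -0.0753, 0.1194]
orientation: [0.001, 0.708, 0.706, 0.0]
wrist_force: [-0.2, -0.4, -1.3]
finger_gap: 0.023
grip_force: 49.8
```

```bash
python3 - <<'E'
from h import *
overlay(46,.0489,'h46.png',50,(.4597,-.0737))
E
```

```text
21.3 [ 0.4607 -0.0753  0.1194] [8.000e-04 7.077e-01 7.065e-01 2.000e-04]
```

View pics/h46.png

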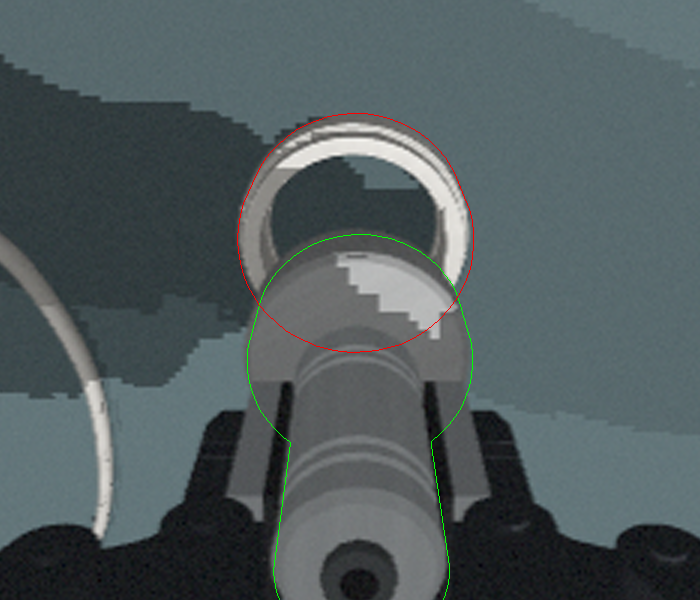

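Emit:
jog_arm(
  increments=[
    [[0.0016, -0.002, 0, 0, 0, 0, 255], [0, 0, 0.04, 0, 0, 0, 255], [0, 0, 0.04, 0, 0, 0, 255], [0, 0, 0.04, 0, 0, 0, 255], [0, 0, 0.03, 0, 0, 0, 255], [0, 0, 0.03, 0, 0, 0, 255], [0, 0, 0.02, 0, 0, 0, 255], [0, 0, 0, 0, 0, 0, 255], [0, 0, 0, 0, 0, 0, 255]],
  ],
)

```text
clock: 22.25
tcp_pos: [0.4588, -0.0738, 0.0694]
orientation: [0.0, 0.707, 0.707, 0.0]
wrist_force: [-0.0, 1.0, -3.6]
finger_gap: 0.0229
grip_force: 49.8
```

Emit:
jog_arm(
  increments=[
    [[-0.003, 0.003, 0.01, 0, 0, 0, 255], [0, 0, 0.015, 0, 0, 0, 255], [0, 0, 0.015, 0, 0, 0, 255], [0, 0, 0, 0, 0, 0, 255], [0, 0, 0, 0, 0, 0, 255]],
  ],
)

```text
clock: 22.75
tcp_pos: [0.4593, -0.0744, 0.0591]
orientation: [-0.0, 0.707, 0.707, -0.0]
wrist_force: [0.7, -0.3, -2.4]
finger_gap: 0.0229
grip_force: 49.8
```

Emit:
jog_arm(
  increments=[
    [[0, 0, 0.015, 0, 0, 0, 255], [0, 0, 0.01, 0, 0, 0, 255], [0, 0, 0.004, 0, 0, 0, 255], [0, 0, 0, 0, 0, 0, 255], [0, 0, 0.003, 0, 0, 0, 255], [0, 0, 0, 0, 0, 0, 255]],
  ],
)

```text
clock: 23.35
tcp_pos: [0.4595, -0.0745, 0.0513]
orientation: [0.0, 0.707, 0.707, -0.0]
wrist_force: [-0.0, 0.3, -3.1]
finger_gap: 0.0231
grip_force: 49.8
```

Emit:
jog_arm(
  increments=[
    [[0, 0, 0.003, 0, 0, 0, 255], [0, 0, 0, 0, 0, 0, 255], [0, 0, 0.003, 0, 0, 0, 255], [0, 0, 0, 0, 0, 0, 255]],
  ],
)

```text
clock: 23.75
tcp_pos: [0.4596, -0.0746, 0.0508]
orientation: [0.0, 0.707, 0.707, 0.0]
wrist_force: [-3.7, 0.3, 8.8]
finger_gap: 0.0232
grip_force: 51.1
```

Emit:
jog_arm(
  increments=[
    [[0, 0, 0, 0, 0, 0, 175], [0, 0, 0, 0, 0, 0, 120], [0, 0, 0, 0, 0, 0, 100], [0, 0, 0, 0, 0, 0, 100], [0, 0, -0.07, 0, 0, 0, 100], [0, 0, -0.14, 0, 0, 0, 100], [0, 0, -0.14, 0, 0, 0, 100], [0, 0, -0.06, 0, 0, 0, 100], [-0.15, 0.035, 0, 0, 0, 0, 110], [-0.15, 0.035, 0, 0, 0, 0, 110], [-0.15, 0.035, 0, 0, 0, 0, 110], [-0.146, 0.033, 0, 0, 0, 0, 110], [0, 0, 0, 0, 0, 0, 110], [0, 0, 0, 0, 0, 0, 110], [0, 0, 0, 0, 0, 0, 110]],
  ],
  force=35,
)

```text
clock: 25.25
tcp_pos: [0.4933, -0.2226, 0.1519]
orientation: [-0.001, 0.707, 0.707, -0.0]
wrist_force: [-0.1, -0.2, 0.2]
finger_gap: 0.0486
grip_force: 0.0
```

```bash
python3 - <<'E'
from h import *
v=look('wrist');s=v['s'];print(s['clock'],s['tcp_pos'],s['orientation'])
measure(v,'wrist',[('plug',28,(.494,-.2225))])
E
```

```text
25.25 [ 0.49326102 -0.222626    0.15193416] [-6.75797105e-04  7.07286087e-01  7.06927105e-01 -5.59082558e-05]
wrist plug 28 [ 494.3 -223.3] iou 0.99 conf 0.60
```

Emit:
jog_arm(
  increments=[
    [[0.002, 0.003, 0.05, 0, 0, 0, 110], [0, 0, 0.1, 0, 0, 0, 110], [0, 0, 0.1, 0, 0, 0, 110], [0, 0, 0.1, 0, 0, 0, 110], [0, 0, 0.06, 0, 0, 0, 110], [0, 0, 0.03, 0, 0, 0, 120], [0, 0, 0, 0, 0, 0, 140], [0, 0, 0, 0, 0, 0, 160], [0, 0, 0, 0, 0, 0, 175], [0, 0, 0, 0, 0, 0, 190], [0, 0, 0, 0, 0, 0, 205], [0, 0, 0, 0, 0, 0, 255], [0, 0, 0, 0, 0, 0, 255], [0, 0, 0, 0, 0, 0, 255]],
  ],
  force=35,
)

```text
clock: 26.75
tcp_pos: [0.4952, -0.2235, 0.0432]
orientation: [0.001, 0.707, 0.707, 0.0]
wrist_force: [-1.9, 0.1, 6.8]
finger_gap: 0.0191
grip_force: 34.2
```

Emit:
jog_arm(
  increments=[
    [[0, 0, -0.06, 0, 0, 0, 255], [0, 0, -0.12, 0, 0, 0, 255], [0, 0, -0.16, 0, 0, 0, 255], [0, 0, -0.14, 0, 0, 0, 255], [0, 0, -0.06, 0, 0, 0, 255], [0.08, 0.02, 0, 0, 0, 0, 255], [0.14, 0.04, 0, 0, 0, 0, 255], [0.18, 0.05, 0, 0, 0, 0, 255], [0.18, 0.05, 0, 0, 0, 0, 255], [0.18, 0.06, 0, 0, 0, 0, 255], [0.18, 0.06, 0, 0, 0, 0, 255], [0.18, 0.06, 0, 0, 0, 0, 255], [0.18, 0.06, 0, 0, 0, 0, 255], [0.18, 0.05, 0, 0, 0, 0, 255], [0.18, 0.05, 0, 0, 0, 0, 255], [0.14, 0.04, 0, 0, 0, 0, 255], [0.065, 0.019, 0, 0, 0, 0, 255], [0, 0, 0.08, 0, 0, 0, 255], [0, 0, 0.12, 0, 0, 0, 255], [0, 0, 0.1, 0, 0, 0, 255]],
  ],
)

```text
clock: 28.75
tcp_pos: [0.6342, 0.2434, 0.1004]
orientation: [-0.0, 0.707, 0.707, -0.001]
wrist_force: [-0.4, 0.2, -1.9]
finger_gap: 0.019
grip_force: 34.4
```

Emit:
jog_arm(
  increments=[
    [[0, 0, 0, 0, 0, 0, 255], [0, 0, 0, 0, 0, 0, 255]],
  ],
)

```text
clock: 28.95
tcp_pos: [0.6342, 0.2429, 0.1018]
orientation: [-0.0, 0.707, 0.707, -0.001]
wrist_force: [0.2, 0.3, -1.2]
finger_gap: 0.019
grip_force: 34.4
```

```bash
python3 - <<'E'
from h import *
overlay(28,.0412,'h28.png',32,(.635,.2428))
E
```

```text
28.95 [0.6342 0.2429 0.1018] [-5.000e-04  7.074e-01  7.068e-01 -9.000e-04]
```

View pics/h28.png

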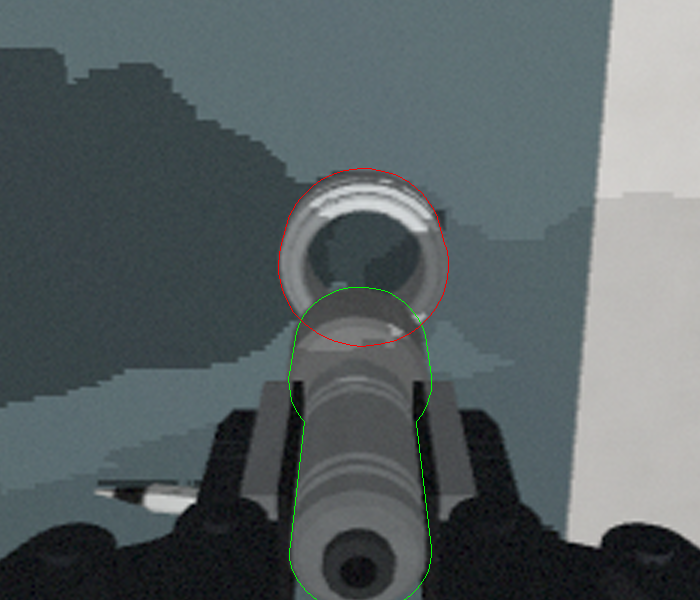

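Emit:
jog_arm(
  increments=[
    [[0, 0.003, 0.03, 0, 0, 0, 255], [0, 0, 0.04, 0, 0, 0, 255], [0, 0, 0.04, 0, 0, 0, 255], [0, 0, 0.03, 0, 0, 0, 255], [0, 0, 0.02, 0, 0, 0, 255], [0, 0, 0, 0, 0, 0, 255], [0, 0, 0, 0, 0, 0, 255]],
  ],
)

```text
clock: 29.7
tcp_pos: [0.6355, 0.2431, 0.0622]
orientation: [-0.0, 0.707, 0.707, -0.0]
wrist_force: [-0.8, -0.1, -2.2]
finger_gap: 0.0188
grip_force: 34.4
```

Emit:
jog_arm(
  increments=[
    [[0, -0.001, 0.02, 0, 0, 0, 255], [0, 0, 0.02, 0, 0, 0, 255], [0, 0, 0.015, 0, 0, 0, 255], [0, 0, 0.01, 0, 0, 0, 255], [0, 0, 0.006, 0, 0, 0, 255], [0, 0, 0, 0, 0, 0, 255], [0, 0, 0, 0, 0, 0, 255]],
  ],
)

```text
clock: 30.4
tcp_pos: [0.6353, 0.2431, 0.0446]
orientation: [0.0, 0.707, 0.707, 0.0]
wrist_force: [0.1, -0.1, -1.2]
finger_gap: 0.0192
grip_force: 34.4
```

Emit:
jog_arm(
  increments=[
    [[0, 0, 0.003, 0, 0, 0, 255], [0, 0, 0, 0, 0, 0, 255], [0, 0, 0.003, 0, 0, 0, 255], [0, 0, 0, 0, 0, 0, 255]],
  ],
)

```text
clock: 30.8
tcp_pos: [0.6354, 0.2432, 0.0433]
orientation: [0.0, 0.707, 0.707, 0.0]
wrist_force: [-0.2, -1.1, 0.2]
finger_gap: 0.0191
grip_force: 34.7
```

Emit:
jog_arm(
  increments=[
    [[0, 0, 0.002, 0, 0, 0, 255], [0, 0, 0, 0, 0, 0, 190], [0, 0, 0, 0, 0, 0, 150], [0, 0, 0, 0, 0, 0, 110], [0, 0, 0, 0, 0, 0, 100], [0, 0, -0.07, 0, 0, 0, 100], [0, 0, -0.15, 0, 0, 0, 100], [0, 0, -0.18, 0, 0, 0, 100], [0, 0, -0.18, 0, 0, 0, 100], [0, 0, -0.18, 0, 0, 0, 100], [0, 0, -0.18, 0, 0, 0, 100], [0, 0, -0.1, 0, 0, 0, 100], [-0.06, -0.08, 0, 0, 0, 0, 100], [-0.06, -0.12, 0, 0, 0, 0, 100], [-0.06, -0.12, 0, 0, 0, 0, 100], [-0.06, -0.08, 0, 0, 0, 0, 100], [0, 0, 0, 0, 0, 0, 100], [0, 0, 0, 0, 0, 0, 100]],
  ],
)

```text
clock: 32.6
tcp_pos: [0.5353, 0.1831, 0.3031]
orientation: [0.0, 0.708, 0.707, 0.001]
wrist_force: [0.4, -0.4, 0.7]
finger_gap: 0.052
grip_force: 0.0
```

```bash
python3 - <<'E'
from h import *
v=look('wrist');cv2.imwrite('pics/w4.png',v['im'][:,:,::-1])
measure(v,'wrist',[('ring',68,(.6065,.0756)),('ring',50,(.4597,-.0737)),('ring',41,(.4875,.1226)),('ring',32,(.635,.243)),('loupe',0,(.463,.016))])
v=look('side');cv2.imwrite('pics/s4.png',cv2.resize(v['im'][120:300,160:360,::-1],None,fx=3,fy=3))
E
```

```text
wrist ring 68 [606.6  77.5] iou 0.95 conf 0.78
wrist ring 50 [465.5 -73.3] iou 0.78 conf 0.72
wrist ring 41 [488.1 124.1] iou 0.91 conf 0.96
wrist ring 32 [633.8 243.1] iou 0.89 conf 0.63
wrist loupe 0 [467.1  16.5] iou 0.60 conf 0.71
```

View pics/w4.png

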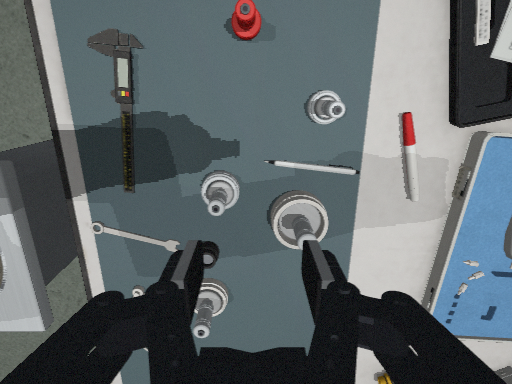

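View pics/s4.png

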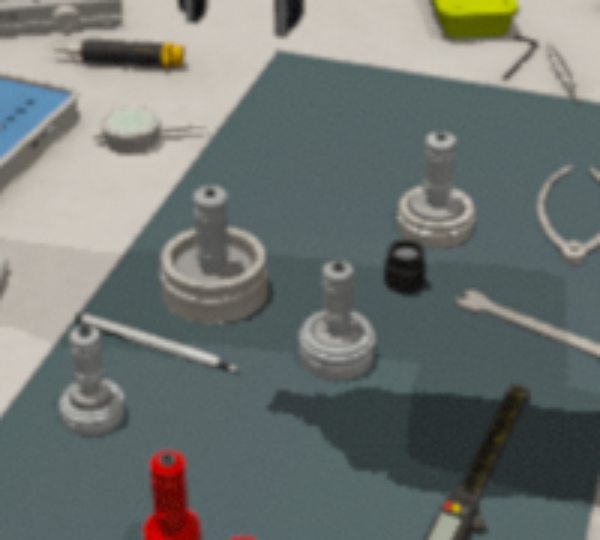

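All four gauges stand upright in their rings in both pictures: wrist view at (325,107), (219,190), (298,220) and (210,300). The rings and the loupe have not moved.

```bash
python3 -c "
from workcell import ticket;print(ticket.hand_in())"
```

```text
the job is handed in; nothing more can be done
None
```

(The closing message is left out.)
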